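Find the hidden index groove of a dosing rail and set its stop

TASK

The setting of this dosing rail is marked by a groove hidden under its slotted cover. Leaving the stop block parked, slide the feeler slowly along the slot until it drops into the groove and its shoulder comes down on the cover, and leave it there; then slide the stop block along the rail until it rests against the feeler's shoulder, and let go. Leave the things standing round about alone.

Things in the scene. Friction and masses are not known exactly. Their poses are not given: they have to be found in the camera images.
- rail: Fixed aluminium dosing rail, a closed channel 72 mm wide (x), 340 mm long (y), 42 mm high, with a slotted cover; origin at the centre of its underside, z up. Under the cover lies a level, smooth track with a groove 10 mm deep, which cannot be seen. The feeler drops in at one place only, its centre then being somewhere from y = -27 to +47 mm of the rail.
- rail_slot (a point): Middle of the rail's slot, at the top of the flat cover, 42 mm above the rail's origin. The slot is 12 mm wide and runs along the rail's y, 103 mm each way.
- feeler: Loose steel feeler, 0.4 to 0.65 kg, captive in the slot: a footed shoe 57 (x) x 84 (y) x 16 mm under the cover, thin stem through the slot, shoulder plate 40 (x) x 70 (y) mm at z = 34 to 40 mm above the cover, on it a black upright grip 26 (x) x 30 (y) mm, z = 40 to 85 mm. Origin: centre of the feet's underside; axes along the rail's. Starts near the rail's +y end, y = 66 to 82 mm.
- feeler_foot (a point): Same point as the feeler's origin. It is 17 mm above the rail's origin while the feet ride on the track (a 9 mm gap shows between shoulder and cover) and 8 mm above it in the groove, where the shoulder rests on the cover. The feeler can rise only 2.5 mm off the track.
- feeler_grip (a point): Point on the axis of the feeler's grip, 68 mm above the feeler's origin, 17 mm below the grip's top. The feeler slides easily (about 1 N), centre from y = -86 to +86 mm of the rail. Held loosely and moved slowly (about 40 mm/s) it falls into the groove by its own weight, and the groove's end then stops it; it has up to 5 mm of play along y there.
- feeler_face (a point): Middle of the flat -y end of the feeler's shoulder plate, which the stop block meets; 35 mm from the feeler's axis, 37 mm above its origin.
- stop_block (a joint): Travel (m) of the stop block along the rail's +y, toward the feeler; 0 is the -y end, 0.2 the most. It stays where it is left and takes about 2 N to slide. Parked at 0 to 0.02 m at the start.
- stop_grip (a point): Centre of the stop block's black upright grip, 26 (x) x 40 (y) x 45 mm, which stands on an aluminium saddle 84 (x) x 40 (y) mm astride the rail. The grip's top is 18 mm above this point, its foot 27 mm below it; the cover is 38 mm below it. The point has the rail's axes.
- stop_face (a point): Point in the plane of the stop block's flat +y face, 20 mm ahead (+y of the rail) of stop_grip, at the height of the cover; the face rises from there. Axes as the rail's.
- notebook_1: Closed black notebook, 148 x 110 x 16 mm, lying at the left; a bystander. Origin: centre of underside.
- mortar: White mortar, 114 mm across, 62 mm high, at the left; a bystander. Origin: centre of underside.
- wash_bottle: White wash bottle with bent red spout, 186 mm high, at the back left; a bystander. Origin: centre of underside.
- weight_box: Closed wooden weight box, 93 x 170 x 60 mm, at the back; a bystander. Origin: centre of underside.
- store_1: White lidded storage jar, 68 mm across, 110 mm high, at the right; a bystander. Origin: centre of underside.
- amber_0: Amber glass bottle with black cap, 48 mm across, 100 mm high, at the front right; a bystander. Origin: centre of underside.
- spatula: Steel spatula with wooden handle, 187 mm long (y), 13 mm high, lying along the near side of the rail; a bystander. Origin: centre of underside.
- petri_0: Shallow round dish, 64 mm across, 15 mm high, beyond the rail's +y end; a bystander. Origin: centre of underside.
Not all that is in view belongs to the job. Leave any blue or orange look-alike of the feeler alone.

How it is judged:
By the outcome, as a careful person would: the job done as asked, in the order asked, and still so for the second after the job is handed in, with the robot touching nothing.
It also fails if it takes over 45 s, if anything falls off the work surface, if the arm or the gripper's body presses on something with over 40 N, if the wrist force passes 120 N, or if a joint passes its speed limit or range.

ROBOT

A 7-joint arm with a two-finger parallel gripper is mounted at the origin on a cart in front of the work surface, level with it; the furniture and walls round the work are solid. World frame = base frame: x ahead of the robot, y to its left, z up, the work surface at z = 0. Lengths are in m, angles in rad, forces in N, time in s.
With the tool pointing down it reaches from about 0.425 to 0.925 m from the base axis. Payload 6.8 kg.
Tool frame: the origin (TCP) lies between the finger pads; the fingertips stand 17 mm ahead of it and the grasp point (between the pads) lies 2 mm behind it; z points along the fingers, y is the direction in which the jaws open and shut (so a half turn about z gives the same grasp; the last joint's range is limited). The gripper opens to 85 mm and grips with 20 to 120 N. Pads are 22 mm wide; open, the fingers measure 114 mm over their backs; the gripper's body (76 mm by 85 mm) begins 54 mm behind the grasp point. The pads swing forward as they close: fully open they stand 13 mm farther back than shut.
Start: joints at [1.101, 0.477, 0.022, 1.555, -0.011, 1.109, -0.083], TCP at [0.239, -0.631, 0.248] pointing down, gripper open.
Joint ranges: [-2.96, 2.96], [-0.34, 2.1], [-1.41, 1.46], [0.24, 2.44], [-1.37, 4.51], [0.17, 1.92], [-2.96, 2.96]. Speed limits (rad/s): [2.39, 2.39, 3.14, 3.14, 3.14, 3.14, 3.14].

INTERFACE

Orientations are given as a unit quaternion [w, x, y, z].
In Python, from station import bot gives the robot as it stands. The module is installed in compiled form; this text tells all that it offers.
- The arm moves only by the tool carry_out, never from a script. Its argument "moves" is a list of rows, each a list of 3 entries, a list of its own where there are three numbers: the turn, a rotation vector about the tool's x, y, z in degrees, then the shift along the tool's x, y, z in cm, then the finger opening in cm, from 0 to 8.54. A call has 1 to 5 rows; each row is the pose to reach, as a shift and turn from the pose commanded when the call began, along the tool's axes at that moment; what a row does not reach only later rows make up. A row lasts 1/8 s, in which the tool goes at most 62.5 mm and 10.7 degrees, less where a joint would pass 70% of its speed; a pose out of reach is approached as far as the arm can. A call with a gripper value outside its range is refused whole. The fingers move at their own pace and stop on an object; "newtons" is the grip in N (left out, the last holds). Time passes only in rows, so rows that repeat a pose let the fingers close. It gives the time, the measured TCP pose, the force and the opening at its end, in the units of the state.
- bot.get_obs(): the state, without advancing time (a new reading comes with each control period).
- bot.read_camera(name): name is "side" or "top" or "wrist"; returns the picture (480x640x3 uint8, red, green, blue); there is no depth.
- bot.camera_info(name): a dict with "vertical_fov" (degrees; the focal length in pixels is half the picture's height over the tangent of half this angle, whatever the lens; pixels are square), "cx", "cy" (the principal point, pixels), "k1" (the pictures are not rectified: a ray, as slopes to the right and down, at radius r is drawn at 1 + k1 r^2 times it, then the intrinsics apply), "position" and "attitude" of the camera in the world. Camera axes: x right, y up, looking along -z (the intrinsics and any distortion apply to the point x, -y, -z); pixel columns grow to the right and rows downward; lengths in m; the calibration is good to about 2 mm. A picture is of the moment at which its call begins: read the wrist's pose just before it. camera_info takes no time and is no camera call; for the wrist camera it gives the pose at the moment of the call.
- bot.hand_in(): hands the job in, once; it reports no verdict.
Trained networks look in the newest picture that a camera, given by its name, has taken for a name from the list of things; names that differ only in an ending like _2 or _b are one class to them, and where a whole thing is asked for, a point or a joint stands for the part that bears it (a point fixed in the world has none). Each returns a list of dicts, best first, with "score" (0 to 1); they miss things now and then, are a little off and sometimes report something else, mostly with a low value. They report only what shows in the picture. A call takes as long as a camera call. They do not tell look-alikes from the thing itself.
- bot.silhouettes(label, camera): "region" (480x640 bool, what is visible of it) and "location" ([column, row] in pixels, amid what is visible of it).
The state is a dict: "t": time; "q": joint angles; "joint_vel": joint speeds; "joint_torque": joint torques, N m; "eef_pos": TCP position; "tool_rot": TCP orientation; "contact_force": force on the tool from outside, world axes, zero at the start; "torque": the same for the moment, N m; "gripper_width": opening from 0.0 (shut) to 1.0 (fully open).
Only numpy, scipy, OpenCV 4.12 (cv2) and the standard library are available. Lean on these libraries where they do the work, as an engineer would, in place of code of your own. Each camera call takes 0.05 s, during which the arm holds its last target. There are 200 camera calls.

## Working session

There is one attempt and no reset: what is moved stays moved. The work goes in short steps, Python scripts to look and compute and a tool call to move; the robot and the scene stay as the last step left them, time stands still between calls to the robot, and variables do not carry over. Pictures are saved under pics/ and viewed, about 8 in all and at most 12, crops included, and the job is handed in when it is done.

Besides the shell and the picture viewer there is one more tool, called by a JSON object that holds its "method" and its "body". carry_out: Moves the arm, as the interface text tells. Its arguments: {"type":"object","properties":{"moves":{"type":"array"},"newtons":{"type":"number"}},"required":["moves"]}

```bash
mkdir -p pics
cat > h.py <<'E'
import numpy as np, cv2
from scipy.spatial.transform import Rotation as R
from station import bot
def rot(a):
    a=np.array(a,float)
    return a if a.shape==(3,3) else R.from_quat(a[[1,2,3,0]]).as_matrix()
def K(i):
    f=240/np.tan(np.radians(i["vertical_fov"])/2)
    return np.array([[f,0,i["cx"]],[0,f,i["cy"]],[0,0,1]]),np.array([i["k1"],0,0,0.])
def ray(i,p):
    k,d=K(i);u=cv2.undistortPoints(np.array([[p]],float),k,d)[0,0]
    return np.array(i["position"]),rot(i["attitude"])@np.array([u[0],-u[1],-1])
def at_z(i,p,z):
    o,v=ray(i,p);return o+v*(z-o[2])/v[2]
def proj(i,P):
    k,d=K(i);c=(np.atleast_2d(P)-i["position"])@rot(i["attitude"]);c=c*[1,-1,-1]
    return cv2.projectPoints(c.reshape(-1,1,3),np.zeros(3),np.zeros(3),k,d)[0][:,0]
def save(im,n): cv2.imwrite("pics/"+n,im[:,:,::-1])
E
python3 - <<'E'
from h import *
print(bot.get_obs())
for c in("top","side"):
    i=bot.camera_info(c);print(c,i);im=bot.read_camera(c);save(im,c+"0.png")
    for n,z in(("rail",.04),("feeler",.1),("stop_grip",.08),("feeler_grip",.1)):
        for s in bot.silhouettes(n,c)[:3]:
            print(n,round(s["score"],2),s["location"],at_z(i,s["location"],z).round(3),s["region"].sum())
E
```

```text
{'t': 0.0, 'q': array([ 1.10090528,  0.47781535,  0.02234475,  1.55649832, -0.01150791,
        1.10927578, -0.08308853]), 'joint_vel': array([-0.00029163,  0.00034843,  0.00059984, -0.00039776, -0.00038942,
        0.00048291, -0.000196  ]), 'joint_torque': array([-7.28203922e-04, -5.96442139e+01,  1.60795692e+00, -2.81200755e+01,
        1.25080714e-02,  9.23910993e-03, -2.07227362e-05]), 'eef_pos': array([ 0.23869672, -0.63076703,  0.24729576]), 'tool_rot': array([-9.04478204e-04,  9.83680331e-01,  1.79922579e-01, -2.34161236e-04]), 'contact_force': array([ 0.63881406, -0.39287089,  0.60746562]), 'torque': array([0.01409601, 0.05280123, 0.01580921]), 'gripper_width': 0.9986133887970295}
top {'vertical_fov': 56.671985266796945, 'cx': 317.2844068459649, 'cy': 241.47154562149296, 'k1': 0.01756034411817477, 'position': array([0.49504418, 0.08302966, 1.27301519]), 'attitude': array([-0.70137794, -0.01156907,  0.0172088 ,  0.71248789])}
rail 0.56 [323.0, 277.9] [0.444 0.059 0.04 ] 2932
feeler 0.84 [126.5, 276.8] [0.458 0.573 0.1  ] 741
feeler 0.67 [411.8, 279.4] [ 0.439 -0.174  0.1  ] 5
[... 265 characters left out ...]
18   0.1  ] 604
side {'vertical_fov': 52.99330420449452, 'cx': 326.27026489890346, 'cy': 232.34938741193847, 'k1': -0.07197974200501821, 'position': array([0.1706724 , 1.31771685, 1.16441236]), 'attitude': array([-0.12961345, -0.07005608,  0.41384531,  0.89834546])}
rail 0.85 [363.4, 245.6] [0.43  0.092 0.04 ] 1670
feeler 0.93 [310.9, 373.9] [0.429 0.669 0.1  ] 748
feeler 0.58 [355.3, 251.9] [0.434 0.194 0.1  ] 239
feeler 0.56 [378.8, 201.8] [ 0.418 -0.093  0.1  ] 230
stop_grip 0.86 [371.8, 217.1] [ 0.428 -0.022  0.08 ] 309
feeler_grip 0.72 [311.6, 374.6] [0.427 0.671 0.1  ] 764
feeler_grip 0.69 [378.4, 200.8] [ 0.421 -0.098  0.1  ] 260
feeler_grip 0.47 [355.3, 253.4] [0.433 0.201 0.1  ] 226
```

Run:
```python
import cv2
a=cv2.imread("pics/top0.png");b=cv2.imread("pics/side0.png")
cv2.imwrite("pics/top0c.png",cv2.resize(a[180:380,240:440],None,fx=3,fy=3,interpolation=2))
```

```text
(no output)
```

View pics/top0.png

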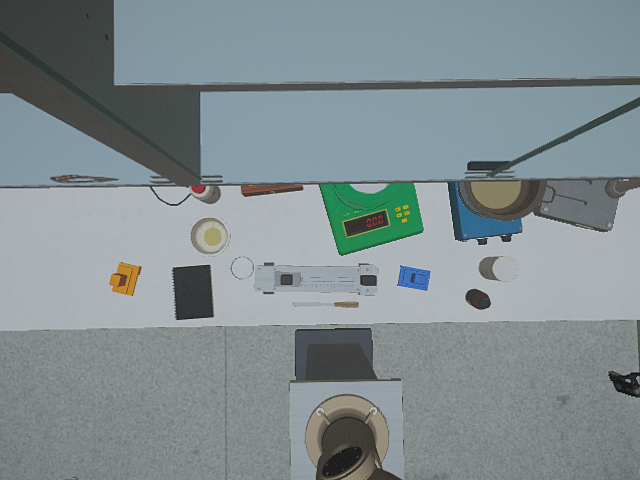

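View pics/top0c.png

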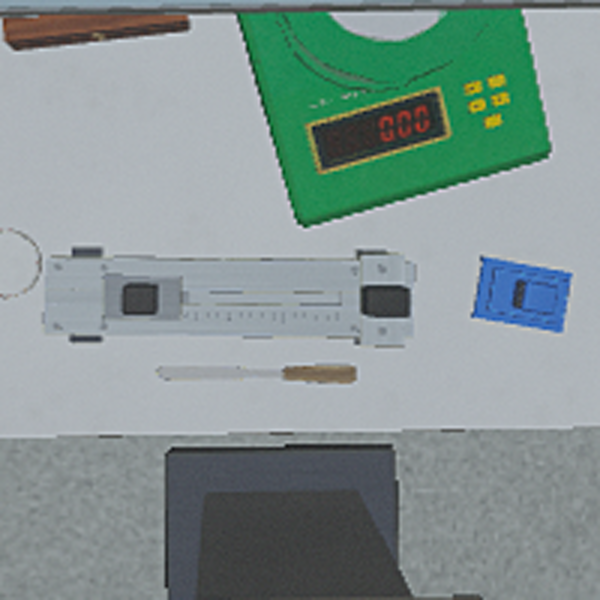

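The candidates are orange (126,277), blue (412,279) and steel grey (287,280). Only the grey one stands in the rail's slot with a black grip, so it is the feeler, and the crop confirms this. The stop block is at about (369,280).

```bash
cat >> h.py <<'E'
def plan(P,yaw=0,fr=None):
    "turn (deg), shift (cm) in the tool axes to bring TCP to P; tool x at world angle yaw(deg), pointing down"
    o=bot.get_obs();A=rot(o["tool_rot"]);B=R.from_euler("z",yaw,degrees=True).as_matrix()@np.diag([1,-1,-1.])
    p=np.array(o["eef_pos"]) if fr is None else np.array(fr)
    print("turn",R.from_matrix(A.T@B).as_rotvec(degrees=True).round(2),"shift",(A.T@(np.array(P)-p)*100).round(2))
E
python3 - <<'E'
from h import *
i=bot.camera_info("top")
c=lambda x,y,z:at_z(i,(240+x/3,180+y/3),z)
a,b=c(105,258,.042),c(358,260,.042);print(a,b)
a2,b2=c(105,335,.042),c(357,340,.042);print(a2,b2)
for p,q in((a,b),(a2,b2)): d=p-q;print(np.degrees(np.arctan2(-d[0],d[1])))
print(c(45,295,.042),c(417,272,.042))
print("feeler grip",c(139,299,.102),"stop",c(386,301,.098))
plan((.47,-.36,.25),0)
E
```

```text
[0.47917803 0.1905617  0.042     ] [ 0.4736171  -0.04226903  0.042     ]
[0.4086427  0.19138864 0.042     ] [ 0.40026951 -0.03988176  0.042     ]
-1.3681913906110803
-2.0734987148561173
[0.44614862 0.24599013 0.042     ] [ 0.4617292  -0.09639634  0.042     ]
feeler grip [0.44369206 0.15605519 0.102     ] stop [ 0.43826536 -0.06044607  0.098     ]
turn [-0.   -0.   20.73] shift [ 31.22 -17.19  -0.17]
```

{"method": "carry_out", "body": {"moves": [[[0,0,10],[6,-3.3,0],8.5],[[0,0,20.7],[12,-6.6,0],8.5],[[0,0,20.7],[18,-10,0],8.5],[[0,0,20.7],[24,-13.3,0],8.5],[[0,0,20.7],[30,-16.5,0],8.5]]}}

```text
t: 1.12
eef_pos: [0.4427, -0.3918, 0.2487]
tool_rot: [0.0, 1.0, 0.0, 0.0]
contact_force: [0.3, -1.8, -0.1]
gripper_width: 1.001
```

Run:
```python
from h import *
print(bot.get_obs()["eef_pos"]);plan((.46,.06,.25),-1.7)
```

```text
[ 0.44267623 -0.3918076   0.24868027]
turn [ 0.03 -0.04  1.72] shift [  1.75 -45.18  -0.16]
```

{"method": "carry_out", "body": {"moves": [[[0,0,1.7],[1,-6,0],8.5],[[0,0,1.7],[1,-12,0],8.5],[[0,0,1.7],[1,-18,0],8.5],[[0,0,1.7],[1,-24,0],8.5],[[0,0,1.7],[1,-30,0],8.5]]}}

```text
t: 1.75
eef_pos: [0.4512, -0.0915, 0.2487]
tool_rot: [0.0, 1.0, -0.015, 0.001]
contact_force: [1.0, -0.5, 0.3]
gripper_width: 0.996
```

{"method": "carry_out", "body": {"moves": [[[0,0,0],[0,-6,0],8.5],[[0,0,0],[-1,-12,0],8.5],[[0,0,0],[-1,-13,0],8.5],[[0,0,0],[-1,-13,0],8.5]]}}

```text
t: 2.25
eef_pos: [0.4453, 0.037, 0.2485]
tool_rot: [0.0, 1.0, -0.014, 0.0]
contact_force: [-0.5, -0.3, -0.5]
gripper_width: 0.996
```

Run:
```python
from h import *
i=bot.camera_info("wrist");print(bot.get_obs()["eef_pos"],i["position"])
im=bot.read_camera("wrist");save(im,"w1.png")
for n,z in(("feeler_grip",.09),("stop_grip",.09)):
    for s in bot.silhouettes(n,"wrist")[:3]: print(n,round(s["score"],2),s["location"],at_z(i,s["location"],z).round(3),s["region"].sum())
```

```text
[0.44532426 0.03698117 0.24848669] [0.51348367 0.03407485 0.37325712]
feeler_grip 0.94 [158.5, 221.4] [0.452 0.143 0.09 ] 5344
feeler_grip 0.57 [582.2, 209.1] [ 0.452 -0.153  0.09 ] 6812
stop_grip 0.66 [441.1, 219.3] [ 0.448 -0.052  0.09 ] 6691
```

View pics/w1.png

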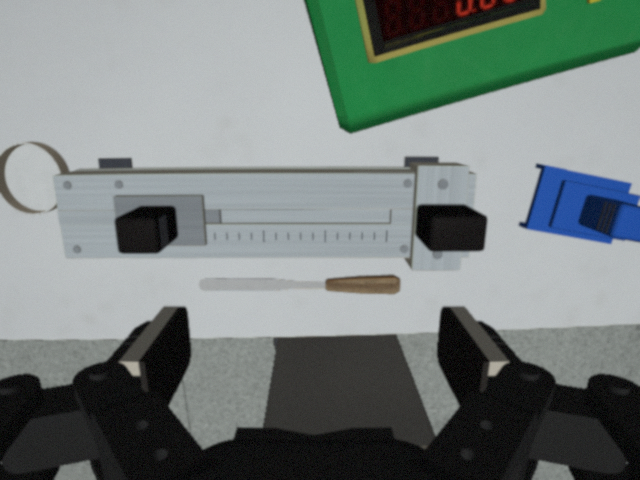

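The wrist picture shows the rail from (57,174) to about (475,165), the feeler grip at (147,228), the stop grip at (450,228) and the blue look-alike at the right. I'll fit the poses with the known box sizes.

```bash
cat >> h.py <<'E'
from scipy.optimize import minimize
def box(c,yaw,sx,sy,z0,z1):
    g=np.array([[a*sx/2,b*sy/2] for a in(-1,1) for b in(-1,1)])@R.from_euler("z",yaw,degrees=True).as_matrix()[:2,:2].T+c
    return np.array([[*p,z] for p in g for z in(z0,z1)])
def fitbox(i,mask,c,yaw,*s):
    def iou(c):
        m=np.zeros(mask.shape,np.uint8);h=cv2.convexHull((proj(i,box(c,yaw,*s))*16).astype(np.int32))
        cv2.fillConvexPoly(m,h,1,shift=4);m=m>0;return -(m&mask).sum()/(m|mask).sum()
    r=minimize(iou,c,method="Nelder-Mead",options=dict(initial_simplex=np.array([c,c,c])+[[0,0],[.01,0],[0,.01]]));return r.x,r.fun
E
python3 - <<'E'
from h import *
i=bot.camera_info("wrist");im=bot.read_camera("wrist")
dark=im.max(2)<75
def comp(p):
    n,l=cv2.connectedComponents(dark.astype(np.uint8));return l==l[p[1],p[0]]
mf,ms=comp((145,235)),comp((450,235));print(mf.sum(),ms.sum())
for yaw in(-1.7,):
    f=fitbox(i,mf,np.array([.444,.15]),yaw,.026,.030,.057,.102);s=fitbox(i,ms,np.array([.44,-.06]),yaw,.026,.040,.053,.098)
    d=f[0]-s[0];print(f,s,"yaw",np.degrees(np.arctan2(-d[0],d[1])))
for p in((65,174),(405,168),(66,257),(412,257),(222,216),(390,216)): print(p,at_z(i,p,.042).round(4))
E
```

```text
2502 2889
(array([0.44399321, 0.15527905]), np.float64(-0.8304015930965815)) (array([ 0.43963867, -0.06006348]), np.float64(-0.8352124891587164)) yaw -1.1584458401016078
(65, 174) [0.4831 0.2316 0.042 ]
(405, 168) [ 0.4778 -0.0383  0.042 ]
(66, 257) [0.4138 0.2439 0.042 ]
(412, 257) [ 0.4047 -0.0458  0.042 ]
(222, 216) [0.4442 0.1077 0.042 ]
(390, 216) [ 0.4398 -0.027   0.042 ]
```

Run:
```python
from h import *
print(bot.get_obs()["eef_pos"]);plan((.444,.1555,.083),-1.5)
```

```text
[0.44534499 0.03510317 0.24821442]
turn [ 0.02  0.01 -0.35] shift [ -0.52 -12.04  16.52]
```

{"method": "carry_out", "body": {"moves": [[[0,0,0],[-0.3,-6,2],8],[[0,0,0],[-0.5,-12,5],8],[[0,0,0],[-0.5,-12,8],8],[[0,0,0],[-0.5,-12,10],8],[[0,0,0],[-0.5,-12,10],8]]}}

```text
t: 3.08
eef_pos: [0.443, 0.1555, 0.1469]
tool_rot: [0.001, 1.0, -0.015, -0.002]
contact_force: [-0.1, -0.1, -0.8]
gripper_width: 0.939
```

Run:
```python
from h import *
plan((.444,.1555,.083),-1.5)
i=bot.camera_info("wrist");im=bot.read_camera("wrist");save(im,"w2.png")
```

```text
turn [ 0.09  0.19 -0.27] shift [ 0.12 -0.01  6.39]
```

View pics/w2.png

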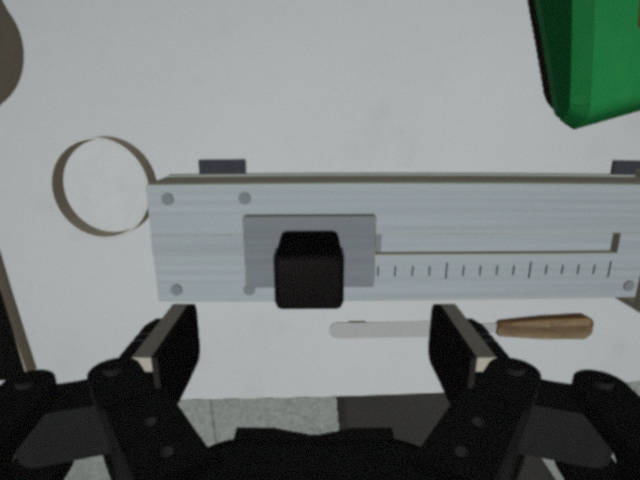

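The feeler grip at (309,270) sits centred between the fingers (about 315), so I'll descend around it.

{"method": "carry_out", "body": {"moves": [[[0,0,0],[0.1,0,2.5],8],[[0,0,0],[0.1,0,5],8],[[0,0,0],[0.1,0,6.4],8],[[0,0,0],[0.1,0,6.4],8],[[0,0,0],[0.1,0,6.4],5]]}}

```text
t: 3.75
eef_pos: [0.4454, 0.1571, 0.0852]
tool_rot: [-0.0, 1.0, -0.015, 0.001]
contact_force: [0.5, -0.4, 0.7]
gripper_width: 0.748
```

{"method": "carry_out", "body": {"moves": [[[0,0,0],[0,0,0],4.5],[[0,0,0],[0,0,0],4],[[0,0,0],[0,0,0],3.6],[[0,0,0],[0,0,0],3.6],[[0,0,0],[0,0,0],3.6]], "newtons": 20}}

```text
t: 4.38
eef_pos: [0.4447, 0.1569, 0.0843]
tool_rot: [0.0, 1.0, -0.015, -0.0]
contact_force: [-0.7, 0.0, 0.0]
gripper_width: 0.416
```

{"method": "carry_out", "body": {"moves": [[[0,0,0],[0,0.4,0],3.6],[[0,0,0],[0,0.9,0],3.6],[[0,0,0],[0,1.4,0],3.6],[[0,0,0],[0,1.9,0],3.6],[[0,0,0],[0,2.4,0],3.6]]}}

```text
t: 5.0
eef_pos: [0.4441, 0.1326, 0.0844]
tool_rot: [-0.0, 1.0, -0.015, 0.0]
contact_force: [0.6, 1.9, 1.1]
gripper_width: 0.418
```

{"method": "carry_out", "body": {"moves": [[[0,0,0],[0,0.5,0],3.6],[[0,0,0],[0,1,0],3.6]]}}

```text
t: 5.25
eef_pos: [0.4437, 0.1227, 0.0843]
tool_rot: [-0.0, 1.0, -0.015, 0.0]
contact_force: [-0.3, 2.0, 0.5]
gripper_width: 0.422
```

{"method": "carry_out", "body": {"moves": [[[0,0,0],[0,0.5,0],3.6],[[0,0,0],[0,1,0],3.6]]}}

```text
t: 5.5
eef_pos: [0.4434, 0.1127, 0.0843]
tool_rot: [-0.0, 1.0, -0.015, 0.0]
contact_force: [0.2, 1.5, 0.8]
gripper_width: 0.422
```

{"method": "carry_out", "body": {"moves": [[[0,0,0],[0,0.5,0],3.6],[[0,0,0],[0,1,0],3.6]]}}

```text
t: 5.75
eef_pos: [0.4428, 0.1023, 0.0841]
tool_rot: [0.0, 1.0, -0.015, -0.0]
contact_force: [-0.7, -0.3, 1.4]
gripper_width: 0.418
```

{"method": "carry_out", "body": {"moves": [[[0,0,0],[0,0.5,0],3.6]]}}

```text
t: 5.88
eef_pos: [0.4433, 0.0998, 0.0848]
tool_rot: [-0.001, 1.0, -0.014, 0.001]
contact_force: [-2.9, 12.6, 8.7]
gripper_width: 0.422
```

{"method": "carry_out", "body": {"moves": [[[0,0,0],[0,0.5,0],3.6]]}}

```text
t: 6.0
eef_pos: [0.444, 0.0981, 0.0857]
tool_rot: [-0.003, 1.0, -0.013, 0.002]
contact_force: [-5.6, 19.8, 15.4]
gripper_width: 0.42
```

Force jumped to 12.6 N, then 19.8 N, so it's stopped. I'll back off and check the drop.

{"method": "carry_out", "body": {"moves": [[[0,0,0],[0,-0.6,0],3.6],[[0,0,0],[0,-1.2,0],3.6],[[0,0,0],[0,-1.2,0],5],[[0,0,0],[0,-1.2,0],6.5],[[0,0,0],[0,-1.2,0],7.5]]}}

```text
t: 6.62
eef_pos: [0.443, 0.1044, 0.0842]
tool_rot: [0.0, 1.0, -0.015, -0.0]
contact_force: [0.1, -1.5, -0.2]
gripper_width: 0.874
```

{"method": "carry_out", "body": {"moves": [[[0,0,0],[0,0,0],7.5],[[0,0,0],[0,0,-3],7.5],[[0,0,0],[0,0,-7],7.5],[[0,0,0],[0,0,-12],7.5],[[0,0,0],[0,0,-12],7.5]]}}

```text
t: 7.25
eef_pos: [0.4455, 0.1056, 0.2078]
tool_rot: [-0.001, 1.0, -0.015, 0.004]
contact_force: [0.1, -0.2, 0.3]
gripper_width: 0.876
```

Run:
```python
from h import *
i=bot.camera_info("wrist");im=bot.read_camera("wrist");save(im,"w3.png");print(bot.get_obs()["eef_pos"])
s=bot.read_camera("side");save(cv2.resize(s[170:300,290:450],None,fx=4,fy=4,interpolation=2),"s3.png")
```

```text
[0.44415905 0.10506943 0.20580549]
```

View pics/w3.png

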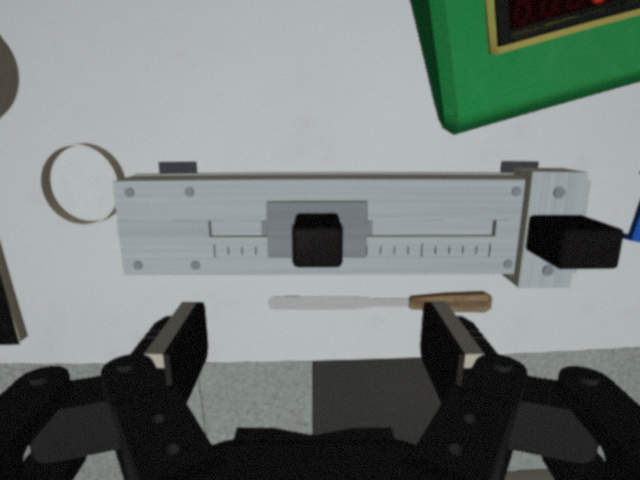

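View pics/s3.png

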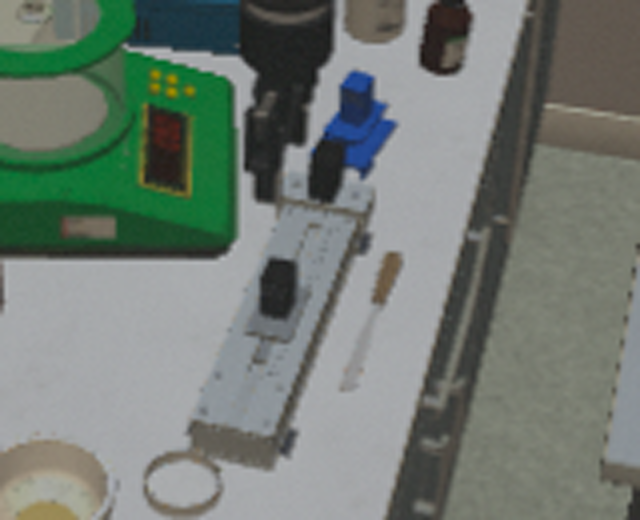

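Run:
```python
from h import *
i=bot.camera_info("wrist")
for z in(.048,.057):
    P=[at_z(i,p,z) for p in((266,201),(366,201),(268,257.5),(369,257.5))]
    print(z,np.round(P,4)[:,:2].tolist(),"len",P[0][1]-P[1][1],P[2][1]-P[3][1],"wid",P[0][0]-P[2][0],"centre",np.mean(P,0).round(4))
im=bot.read_camera("wrist");dark=(im.max(2)<75).astype(np.uint8);n,l=cv2.connectedComponents(dark);m=l==l[245,317]
for z in(0,-.009):
    print(m.sum(),fitbox(i,m,np.array([.443,.102]),-1.5,.026,.03,.057+z,.102+z))
save(cv2.resize(im[170:290,200:400],None,fx=4,fy=4,interpolation=2),"w3c.png")
```

```text
0.048 [[0.4619, 0.1353], [0.4599, 0.068], [0.422, 0.1363], [0.4198, 0.0658]] len 0.06737798790748542 0.07057839745847178 wid 0.039949229769678296 centre [0.4409 0.1013 0.048 ]
0.057 [[0.4635, 0.1343], [0.4615, 0.069], [0.4248, 0.1352], [0.4228, 0.0669]] len 0.06522219074140162 0.06832020136278803 wid 0.03867103136988409 centre [0.4431 0.1014 0.057 ]
2677 (array([0.4471084 , 0.10216126]), np.float64(-0.8270003089280198))
2677 (array([0.44412161, 0.10334351]), np.float64(-0.8881884538818845))
```

View pics/w3c.png

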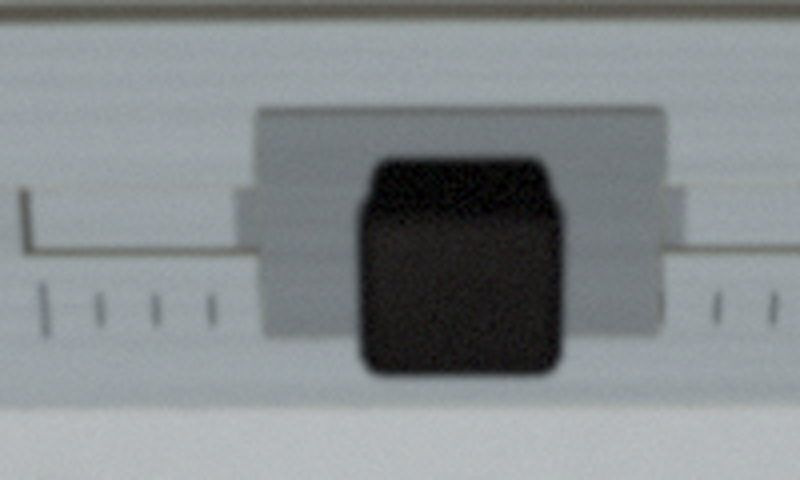

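The plate measures 40 × 70 mm only if its top is at z = 48 mm, and the grip fit is better at that height too, so the feeler has dropped. Next I go above the stop block and turn the jaws across the rail.

Run:
```python
from h import *
print(bot.get_obs()["q"].round(2))
plan((.4395,-.060,.16),-1.5)
plan((.4395,-.060,.16),88.5)
plan((.4395,-.060,.16),-91.5)
```

```text
[-0.01  0.2  -0.4   2.09  0.1   0.88 -2.07]
turn [ 0.03  0.05 -0.19] shift [ 0.18 16.45  4.37]
turn [-2.000e-02  6.000e-02 -9.019e+01] shift [ 0.18 16.45  4.37]
turn [6.000e-02 2.000e-02 8.981e+01] shift [ 0.18 16.45  4.37]
```

{"method": "carry_out", "body": {"moves": [[[0,0,-10],[0,3,0],7.5],[[0,0,-20],[0,6,0],7.5],[[0,0,-30],[0.1,9,0],7.5],[[0,0,-40],[0.1,12,0],7.5],[[0,0,-50],[0.2,16.4,0],7.5]]}}

```text
t: 8.02
eef_pos: [0.4395, -0.0592, 0.2029]
tool_rot: [-0.001, 0.911, 0.413, -0.001]
contact_force: [-0.4, 0.2, 0.3]
gripper_width: 0.878
```

{"method": "carry_out", "body": {"moves": [[[0,0,-10],[0,0,0],7.5],[[0,0,-20],[0,0,0],7.5],[[0,0,-30],[0,0,0],7.5],[[0,0,-40],[0,0,0],7.5],[[0,0,-40],[0,0,0],7.5]]}}

```text
t: 8.65
eef_pos: [0.4395, -0.059, 0.203]
tool_rot: [-0.001, 0.718, 0.696, -0.001]
contact_force: [0.8, 0.1, -0.9]
gripper_width: 0.876
```

Run:
```python
from h import *
o=bot.get_obs();print(o["q"].round(2),o["eef_pos"])
plan((.4395,-.060,.082),88.5)
i=bot.camera_info("wrist");im=bot.read_camera("wrist");save(im,"w4.png")
```

```text
[ 0.43  0.19 -0.48  2.11  0.11  0.88 -0.15] [ 0.43947602 -0.05896692  0.20297155]
turn [-0.16 -0.03 -0.28] shift [-0.11  0.04 12.1 ]
```

View pics/w4.png

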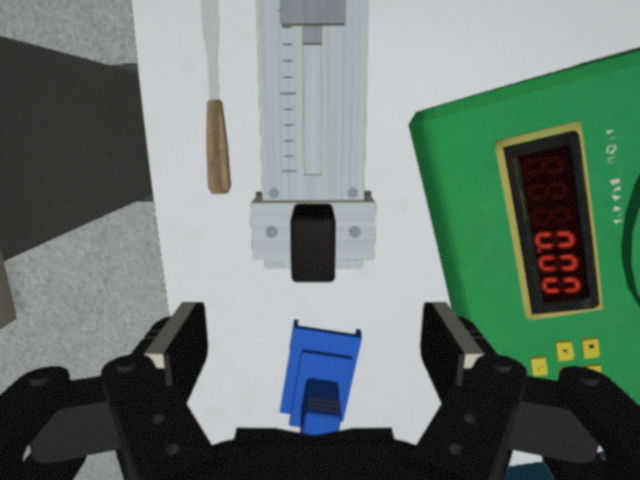

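The stop grip at (313,243) is centred between the jaws; the blue look-alike at (320,375) is clear of the fingers. I'll descend and grip.

{"method": "carry_out", "body": {"moves": [[[0,0,0],[-0.1,0,4],7],[[0,0,0],[-0.1,0,8],6.5],[[0,0,0],[-0.1,0,11],6],[[0,0,0],[-0.1,0,12.1],6],[[0,0,0],[-0.1,0,12.1],6]]}}

```text
t: 9.32
eef_pos: [0.4401, -0.0598, 0.083]
tool_rot: [-0.001, 0.718, 0.696, -0.0]
contact_force: [0.2, -0.0, 0.2]
gripper_width: 0.707
```

{"method": "carry_out", "body": {"moves": [[[0,0,0],[0,0,0],4],[[0,0,0],[0,0,0],2.5],[[0,0,0],[0,0,0],2],[[0,0,0],[0,0,0],2],[[0,0,0],[0,0,0],2]], "newtons": 25}}

```text
t: 9.95
eef_pos: [0.4386, -0.0601, 0.084]
tool_rot: [-0.001, 0.718, 0.697, -0.001]
contact_force: [-6.8, 0.2, 7.7]
gripper_width: 0.3
```

{"method": "carry_out", "body": {"moves": [[[0,0,0],[1.5,0,0],2],[[0,0,0],[3.3,0,0],2],[[0,0,0],[5.3,0,0],2],[[0,0,0],[7,0,0],2],[[0,0,0],[8,0,0],2]]}}

```text
t: 10.58
eef_pos: [0.4406, 0.02, 0.0839]
tool_rot: [-0.0, 0.717, 0.697, -0.002]
contact_force: [-7.4, -2.0, 10.3]
gripper_width: 0.299
```

{"method": "carry_out", "body": {"moves": [[[0,0,0],[0.3,0,0],2],[[0,0,0],[0.6,0,0],2],[[0,0,0],[0.9,0,0],2],[[0,0,0],[1.2,0,0],2],[[0,0,0],[1.5,0,0],2]]}}

```text
t: 11.2
eef_pos: [0.441, 0.0343, 0.0839]
tool_rot: [-0.0, 0.718, 0.696, -0.002]
contact_force: [-8.2, -1.6, 10.1]
gripper_width: 0.298
```

Run:
```python
from h import *
o=bot.get_obs();print(o["eef_pos"],o["contact_force"])
im=bot.read_camera("wrist");save(im,"w5.png")
```

```text
[0.44101943 0.03427866 0.08392824] [-8.22190146 -1.56802185 10.07073141]
```

View pics/w5.png

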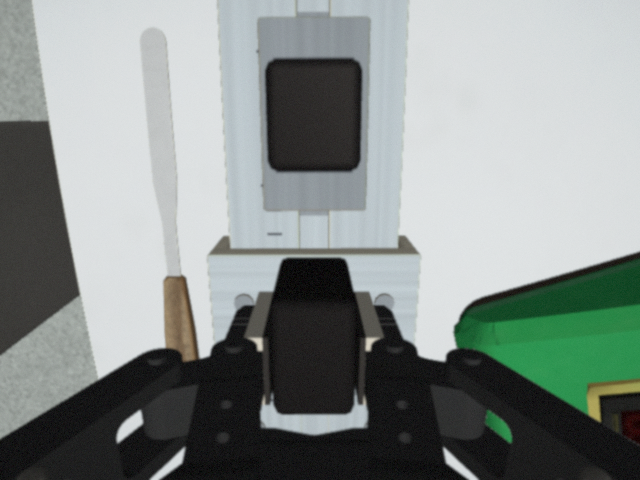

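The stop face is at about row 245 and the shoulder edge at row 210, so roughly 12 mm remain.

{"method": "carry_out", "body": {"moves": [[[0,0,0],[0.2,0,0],2],[[0,0,0],[0.4,0,0],2],[[0,0,0],[0.6,0,0],2],[[0,0,0],[0.8,0,0],2],[[0,0,0],[1.0,0,0],2]]}}

```text
t: 11.88
eef_pos: [0.4413, 0.0443, 0.0839]
tool_rot: [-0.0, 0.718, 0.696, -0.002]
contact_force: [-8.7, -1.7, 10.6]
gripper_width: 0.305
```

{"method": "carry_out", "body": {"moves": [[[0,0,0],[0.1,0,0],2],[[0,0,0],[0.2,0,0],2]]}}

```text
t: 12.12
eef_pos: [0.4413, 0.0463, 0.0839]
tool_rot: [-0.0, 0.718, 0.696, -0.002]
contact_force: [-8.5, -1.5, 10.5]
gripper_width: 0.301
```

{"method": "carry_out", "body": {"moves": [[[0,0,0],[0.1,0,0],2],[[0,0,0],[0.2,0,0],2]]}}

```text
t: 12.38
eef_pos: [0.4414, 0.0483, 0.0839]
tool_rot: [-0.0, 0.718, 0.697, -0.002]
contact_force: [-8.4, -0.6, 10.5]
gripper_width: 0.304
```

{"method": "carry_out", "body": {"moves": [[[0,0,0],[0.1,0,0],2],[[0,0,0],[0.2,0,0],2]]}}

```text
t: 12.62
eef_pos: [0.4415, 0.0503, 0.084]
tool_rot: [-0.0, 0.718, 0.696, -0.002]
contact_force: [-8.2, -1.8, 11.0]
gripper_width: 0.298
```

Run:
```python
from h import *
i=bot.camera_info("wrist");im=bot.read_camera("wrist");save(cv2.resize(im[0:300,180:440],None,fx=2,fy=2,interpolation=2),"w6.png")
```

```text
(no output)
```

View pics/w6.png

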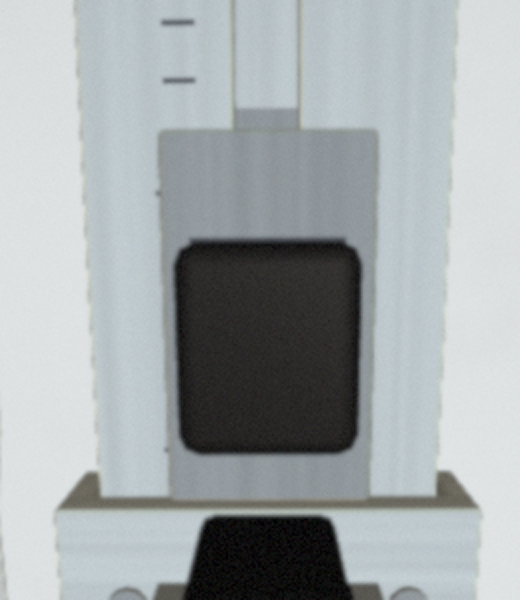

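Run:
```python
from h import *
i=bot.camera_info("wrist");c=lambda x,y,z:at_z(i,(180+x/2,y/2),z).round(4)
print("plate far",c(268,129,.048),"near",c(268,499,.048),"block foot line",c(100,498,.042),c(437,498,.042))
f=proj(i,[[.442,y,.048] for y in(.0663,.0703)]);print((f-[180,0])*2)
im=bot.read_camera("wrist");np.save("prev.npy",im)
g=im.mean(2);print("far edge profile",g[58:72,300:330].mean(1).round(0),"near",g[240:262,300:330].mean(1).round(0))
```

```text
plate far [0.4443 0.1378 0.048 ] near [0.4422 0.0689 0.048 ] block foot line [0.4075 0.0683 0.042 ] [0.477  0.0663 0.042 ]
[[267.34178075 511.49877351]
 [266.734804   492.25491878]]
far edge profile [148. 148. 149. 149. 149. 145. 138. 138. 145. 149. 150. 150. 150. 150.] near [151. 151. 151. 151. 151. 151. 151. 151. 149. 139. 120. 106. 104. 116.
 145. 171. 168. 124.  64.  24.  11.  11.]
```

{"method": "carry_out", "body": {"moves": [[[0,0,0],[0.1,0,0],2]]}}

```text
t: 12.85
eef_pos: [0.4415, 0.0508, 0.0839]
tool_rot: [-0.0, 0.718, 0.696, -0.002]
contact_force: [-8.5, -3.8, 10.9]
gripper_width: 0.302
```

Run:
```python
from h import *
im=bot.read_camera("wrist");p=np.load("prev.npy")
print(bot.get_obs()["eef_pos"],bot.get_obs()["contact_force"])
def sh(a,b,r):
    (y0,y1,x0,x1)=r;w=cv2.createHanningWindow((x1-x0,y1-y0),cv2.CV_32F)
    return cv2.phaseCorrelate(a[y0:y1,x0:x1].mean(2).astype(np.float32),b[y0:y1,x0:x1].mean(2).astype(np.float32),w)
print("feeler",sh(p,im,(50,245,265,365)),"ticks",sh(p,im,(0,60,255,285)))
```

```text
[0.44145082 0.05093464 0.08393732] [-8.45860734 -3.3863762  10.53833867]
feeler ((0.06559188948288863, 0.029652515638773025), 1.0520248840332032) ticks ((0.0826498331925567, 1.092202599327642), 0.8995637268490262)
```

The feeler now moves with the block: it's fixed in the wrist view while the scale ticks shift, and the push force has risen to 3.8 N. That is contact, so I'll release and retreat.

{"method": "carry_out", "body": {"moves": [[[0,0,0],[0,0,0],3.5],[[0,0,0],[0,0,0],5],[[0,0,0],[0,0,0],6],[[0,0,0],[0,0,0],6],[[0,0,0],[0,0,-2],6]]}}

```text
t: 13.52
eef_pos: [0.4427, 0.0519, 0.1026]
tool_rot: [-0.001, 0.717, 0.697, -0.001]
contact_force: [0.2, -1.0, 0.7]
gripper_width: 0.706
```

{"method": "carry_out", "body": {"moves": [[[0,0,0],[0,0,-4],6],[[0,0,0],[0,0,-8],6],[[0,0,0],[0,0,-12],6],[[0,0,0],[1.5,0,-12],6],[[0,0,0],[1.5,0,-12],6]]}}

```text
t: 14.15
eef_pos: [0.4437, 0.0681, 0.2228]
tool_rot: [-0.0, 0.717, 0.697, -0.0]
contact_force: [-0.3, -0.5, -0.7]
gripper_width: 0.704
```

Run:
```python
from h import *
i=bot.camera_info("wrist");im=bot.read_camera("wrist");print(bot.get_obs()["eef_pos"],bot.get_obs()["contact_force"])
save(cv2.resize(im[20:300,200:440],None,fx=2.1,fy=2.1,interpolation=2),"w7.png")
# predicted: plate near edge at z .048 -> rows
for y in(.066,.068,.07): print(y,((proj(i,[[.442,y,.048],[.442,y+.07,.048]])-[200,20])*2.1).round(1).tolist())
```

```text
[0.44334897 0.06731224 0.22228672] [0.74883891 0.32894709 0.61511064]
0.066 [[233.3, 423.7], [227.0, 215.0]]
0.068 [[233.2, 418.0], [226.9, 208.7]]
0.07 [[233.0, 412.4], [226.7, 202.4]]
```

View pics/w7.png

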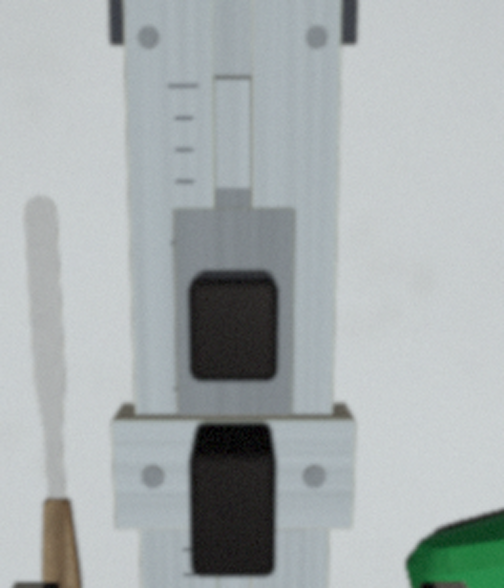

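The shoulder plate spans rows 208 to 415. That is 207 px against 209 predicted for the dropped height, and its lower edge meets the stop face at row 415. The gripper is clear, so I'll hand in.

```bash
python3 -c "
from station import bot
print(bot.hand_in())"
```

```text
the job is handed in; nothing more can be done
None
```

The feeler is down in the groove with the stop block resting against its shoulder, and I handed the job in at about 14 s of the 45 s allowed.

- **Feeler:** I slid it along the slot at about 40 mm/s, with the fingers loosely round its grip. It dropped and stopped about 26 mm to the +y side of the rail's middle, within the stated range. Force rose to about 26 N before I backed off. The shoulder plate only measured its true 40 × 70 mm if its top was 48 mm up, which is the dropped height.
- **Stop block:** I gripped it and moved it about 111 mm along the rail. At contact the push force rose from about 2 to 3.8 N and the feeler moved along with the block. By the camera estimates it moved 1–2 mm, within its 5 mm of play. I then opened the gripper and lifted clear.
- **Last check:** The final wrist picture shows the shoulder still down, with its edge meeting the stop face and no visible gap. That picture can't rule out a gap under about 1 mm, so contact rests mainly on the force rise and the feeler moving with the block. The robot was touching nothing at hand-in.
- **Bystanders:** The spatula, the scale and the blue look-alike looked undisturbed in the views I had. I took no final overall picture of the rest.

No checks disagreed beyond a millimetre or two of measuring scatter.

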